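Set the tension of a sprung lathe steady

TASK

Before the next spindle goes on the lathe, set the tension of the white bench steady: turn its bar-shaped tension knob clockwise until the index finger at the end of the sprung roller arm points at the small brass rider, then let go. Work only with that knob: do not push the arm, shift the rider or turn the round clamp knob.

Things in the scene. Friction and masses are not known exactly. Their poses are not given: they have to be found in the camera images.
- knob_grip (a point): Tension knob on the white housing: upright black bar 56 x 14 mm, 40 tall, on a low 40 mm disc. Point on its vertical axis, 15 mm below the bar's top, 25 above the disc, 101 above the bench; x along the bar, y across its thickness. Stiff (0.2 N m), stays put, 150 deg of travel, starts near the slack end. Clockwise from above swings the arm clockwise, 0.4 rad per rad of knob.
- sprung_arm: Aluminium arm with a black rubber roller (40 mm across) and, at its end, a dark steel index finger 8 mm wide. Origin on its vertical pivot, 60 mm above the bench, 100 mm from the knob's axis; x axis along the arm to the finger's tip, 130 mm from the pivot; z up. Carried on a torsion spring: gives when pushed, comes back, settles within 0.5 s. Not to be touched.
- mark (a point): Set mark: the inward point of the small brass rider (45 mm long) clipped to the graduated aluminium quadrant under the index finger. The point lies 131 mm from the arm's pivot, 56 mm above the bench; at the start it is 0.25 to 0.6 rad clockwise of the finger about the pivot.
- clamp_knob (a joint): Round five-lobed black clamp knob (54 mm across, top 50 mm above the bench) at the end of the steady's base, 105 mm from the tension knob, on the side away from the arm. Angle in rad, 0 as found. Not to be turned.

How it is judged:
By the outcome, as a careful person would: the job done as asked, in the order asked, and still so for the second after the job is handed in, with the robot touching nothing.
It also fails if it takes over 34 s, if anything falls off the work surface, if the arm or the gripper's body presses on something with over 40 N, if the wrist force passes 120 N, or if a joint passes its speed limit or range.

ROBOT

A 7-joint arm with a two-finger parallel gripper is mounted at the origin on the work surface. World frame = base frame: x ahead of the robot, y to its left, z up, the work surface at z = 0. Lengths are in m, angles in rad, forces in N, time in s.
With the tool pointing down it reaches from about 0.4 to 0.85 m from the base axis. Payload 10.4 kg.
Tool frame: the origin (TCP) lies at the very end of the fingers, on their centre line; the grasp point (between the pads) lies 19 mm behind it; z points along the fingers, y is the line along which they close (so a half turn about z gives the same grasp; the last joint's range is limited). The gripper opens to 87 mm and grips with 3 to 60 N. Pads are 19 mm wide; open, the fingers measure 117 mm over their backs; the gripper's body (75 mm by 190 mm) begins 51 mm behind the grasp point.
Start: joints at [1.321, 0.332, -0.065, 1.46, 0.022, 1.35, -0.088], TCP at [0.141, -0.609, 0.223] pointing down, gripper open.
Joint ranges: [-2.6, 2.6], [-0.5, 2.12], [-1.47, 1.34], [0.16, 2.42], [-1.27, 4.41], [0.06, 2.06], [-2.6, 2.6]. Speed limits (rad/s): [2.22, 2.22, 2.79, 2.79, 3.14, 3.14, 3.14].

INTERFACE

Orientations are given as a unit quaternion [x, y, z, w].
In Python, from bench import r gives the robot as it stands.
- The arm moves only by the shell command python3 -m crank 'ROWS' [FORCE]. ROWS is JSON, a list that holds one entry, the list of rows, each a list of 5 numbers: the shift along the tool's x, y, z in mm, then the turn about the tool's z in degrees, then the opening, from -1 (shut) to 1 (fully open). A call has 1 to 20 rows; each row is the pose to reach, as a shift and turn from the pose commanded when the call began, along the tool's axes at that moment; what a row does not reach only later rows make up. A row lasts 1/10 s, in which the tool goes at most 50 mm and 8.59 degrees, less where a joint would pass 70% of its speed; a pose out of reach is approached as far as the arm can. A call with a gripper value outside its range is refused whole. The fingers move at their own pace and stop on an object; FORCE is the grip in N (left out, the last holds). Time passes only in rows, so rows that repeat a pose let the fingers close. It gives the time, the measured TCP pose, the force, the opening and the grip force at its end, in the units of the state.
- r.read_state(): the state, without advancing time (a new reading comes with each control period).
- r.camera(name): name is "scene" or "top" or "wrist"; returns a dict with "image" (420x560x3 uint8, red, green, blue), "vfov" (degrees; the focal length in pixels is half the picture's height over the tangent of half this angle, whatever the lens; pixels are square), "cx", "cy" (the principal point, pixels), "eye" and "attitude" of the camera in the world. Camera axes: x right, y down, z forward; pixel columns grow to the right and rows downward; lengths in m; the calibration is good to about 2 mm. A picture is of the moment at which its call begins. There is no depth.
- r.close_job(): hands the job in; it is judged then, once.
The state is a dict: "time": time; "joint_positions": joint angles; "joint_vel": joint speeds; "joint_torque": joint torques, N m; "ee_pos": TCP position; "eef_rot": TCP orientation; "ft_force": force on the tool from outside, world axes, zero at the start; "torque": the same for the moment, N m; "width": finger opening in m; "grip_force": force on a finger pad.
Only numpy, scipy, OpenCV 4.12 (cv2) and the standard library are available. Lean on these libraries where they do the work, as an engineer would, in place of code of your own. Each camera call takes 0.05 s, during which the arm holds its last target. There are 200 camera calls.

## Working session

There is one attempt and no reset: what is moved stays moved. The work goes in short steps, Python scripts to look and compute and a shell command to move; the robot and the scene stay as the last step left them, time stands still between calls to the robot, and variables do not carry over. Pictures are saved under pics/ and viewed, at most 10 in all, crops included, and the job is handed in when it is done.

```bash
mkdir -p pics
python3 - <<'E'
from bench import r
import cv2,json
for n in("top","scene"):
    c=r.camera(n); cv2.imwrite(f"pics/{n}0.png",c["image"][:,:,::-1]); print(n,{k:v for k,v in c.items() if k!="image"})
s=r.read_state();print(s["time"],s["ee_pos"],s["eef_rot"],s["width"])
E
```

```text
top {'vfov': 51.37819550591298, 'cx': 281.55975909848877, 'cy': 210.35682423055974, 'eye': array([0.47583436, 0.04948884, 0.85729981]), 'attitude': array([ 0.7067629 , -0.70353953,  0.04843962, -0.05631993])}
scene {'vfov': 54.92248504736786, 'cx': 272.2141592121476, 'cy': 202.67741183349213, 'eye': array([ 0.87466504, -0.351109  ,  0.49325601]), 'attitude': array([ 0.8507503 ,  0.27360112, -0.14483383, -0.42472288])}
0.1 [ 0.14043521 -0.60867322  0.22182579] [ 9.93576747e-01  1.13158506e-01 -1.17744550e-04 -6.22407438e-04] 0.08709590544131564
```

View pics/top0.png

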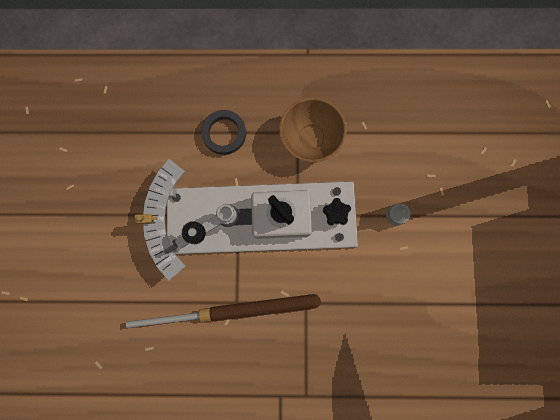

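View pics/scene0.png

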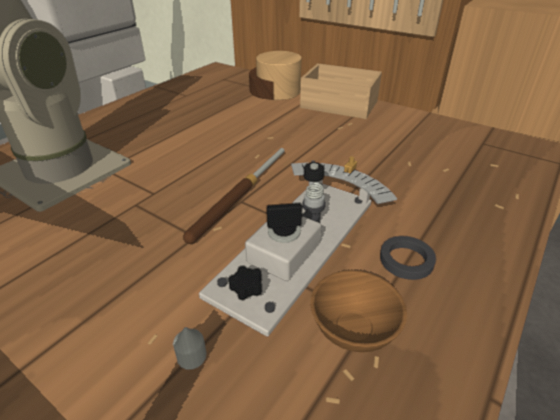

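The top view shows the knob bar at about (281,210), running from upper left to lower right. The pivot is near (228,214), the index finger near (168,246), the rider near (147,218) and the clamp knob at (337,211). Next I'll measure these.

```bash
cat > h.py <<'E'
import numpy as np,cv2
from scipy.spatial.transform import Rotation as R
def cast(c,px,z):
    f=c["image"].shape[0]/2/np.tan(np.radians(c["vfov"]/2))
    p=np.atleast_2d(px).astype(float)
    d=np.c_[(p[:,0]-c["cx"])/f,(p[:,1]-c["cy"])/f,np.ones(len(p))]
    d=R.from_quat(c["attitude"]).apply(d)
    e=np.array(c["eye"]); return e+d*((z-e[2])/d[:,2])[:,None]
def crop(c,x0,y0,x1,y1,k,name):
    cv2.imwrite(name,cv2.resize(c["image"][y0:y1,x0:x1,::-1],None,fx=k,fy=k,interpolation=cv2.INTER_CUBIC))
E
python3 - <<'E'
from bench import r
from h import *
c=r.camera("top");im=c["image"].astype(int)
crop(c,130,155,310,285,4.4,"pics/topcrop.png")
m=(im.max(2)<25).astype(np.uint8); m[:, :255]=0;m[:,312:]=0;m[:190]=0;m[232:]=0
ct=max(cv2.findContours(m,0,2)[0],key=cv2.contourArea);rc=cv2.minAreaRect(ct);print("bar",rc,cast(c,cv2.boxPoints(rc),.116).round(4).tolist(),cast(c,rc[0],.116))
h=cv2.cvtColor(c["image"],cv2.COLOR_RGB2HSV);m=cv2.inRange(h,(15,130,90),(35,255,255));m[:,:130]=0;m[:,165:]=0;m[:200]=0;m[235:]=0
p=np.argwhere(m)[:,::-1];print("rider",p.min(0),p.max(0),p.mean(0))
for n,q,z in(("pivot",(228,214),.08),("mark",(154,218),.056),("roller",(193,232),.08),("finger",(165,249),.06),("clamp",(337,211),.05)):print(n,cast(c,q,z).round(4))
E
```

```text
bar ((279.44818115234375, 210.80311584472656), (30.95207405090332, 20.08285903930664), 30.25643539428711) [[0.5841, 0.0933, 0.116], [0.6145, 0.0762, 0.116], [0.5874, 0.0301, 0.116], [0.5574, 0.0473, 0.116]] [[0.58577083 0.06169365 0.116     ]]
rider [134 214] [156 231] [143.62179487 218.53846154]
pivot [[0.5849 0.1549 0.08  ]]
mark [[0.5803 0.2956 0.056 ]]
roller [[0.5521 0.2169 0.08  ]]
finger [[0.5227 0.2714 0.06  ]]
clamp [[ 0.5956 -0.0447  0.05  ]]
```

View pics/topcrop.png

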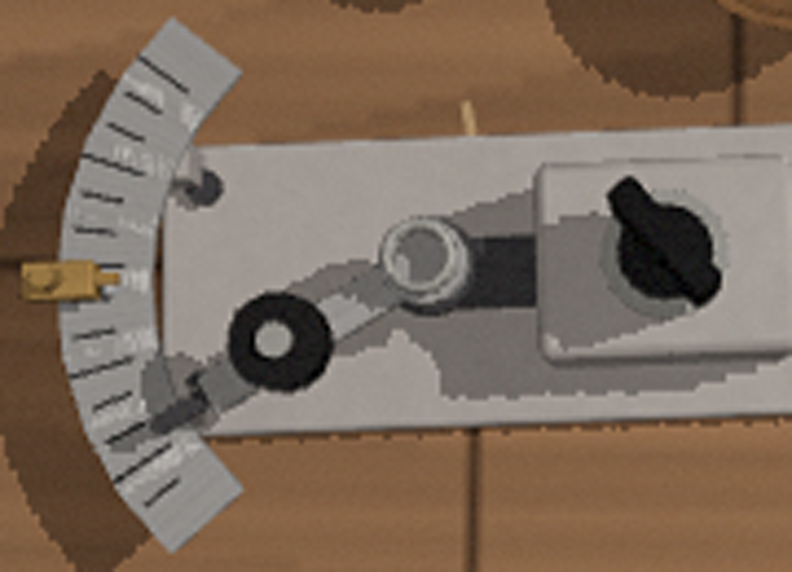

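The crop shows the bar ends at crop pixels (625,188) and (708,292), so its centre is at image (281.4,209.5), about (0.588,0.058). The bar is about 39° from world x. The mark is at crop (118,280) and the pivot at (425,252). The finger is about 0.45 rad counter-clockwise of the mark, so the knob needs about 64°. I'll move above the knob.

```bash
python3 -m crank '[[[585,-549,0,-25.5,1],[585,-549,0,-25.5,1],[585,-549,0,-25.5,1],[585,-549,0,-25.5,1],[585,-549,0,-25.5,1],[585,-549,0,-25.5,1],[585,-549,0,-25.5,1],[585,-549,0,-25.5,1],[585,-549,0,-25.5,1],[585,-549,0,-25.5,1],[585,-549,0,-25.5,1],[585,-549,0,-25.5,1],[585,-549,0,-25.5,1],[585,-549,0,-25.5,1],[585,-549,0,-25.5,1],[585,-549,0,-25.5,1],[585,-549,0,-25.5,1],[585,-549,0,-25.5,1],[585,-549,0,-25.5,1],[585,-549,0,-25.5,1]]]'
python3 - <<'E'
from bench import r
from h import *
s=r.read_state();print(s["time"],s["ee_pos"],s["joint_positions"],R.from_quat(s["eef_rot"]).as_matrix().round(3).tolist())
c=r.camera("wrist");cv2.imwrite("pics/w1.png",c["image"][:,:,::-1]);print(c["eye"],c["attitude"])
E
```

```text
time: 2.15
ee_pos: [0.5869, 0.0557, 0.2226]
eef_rot: [0.944, 0.329, -0.0, 0.001]
ft_force: [0.5, -0.2, -0.1]
width: 0.0863
grip_force: 0.0
2.15 [0.5868933  0.05567247 0.22264309] [ 0.43555527  0.34590532 -0.76071786  1.52736612  0.24231273  1.36510543
 -1.24650982] [[0.784, 0.621, 0.0], [0.621, -0.784, -0.001], [-0.001, 0.001, -1.0]]
[0.64714642 0.10328636 0.38446873] [ 0.89098963 -0.43112085 -0.06145046  0.1284373 ]
```

View pics/w1.png

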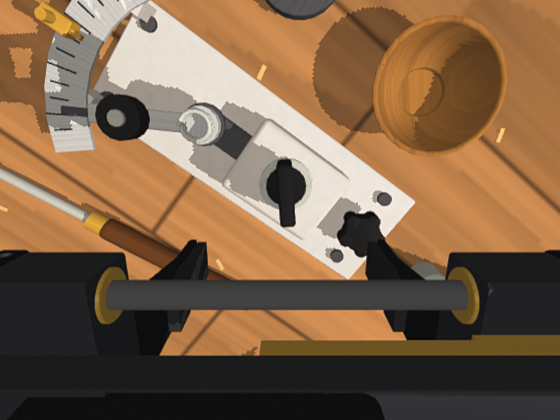

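The wrist view shows the bar from (287,161) to (288,225), the pivot near (200,125), the roller at (122,117), the finger reaching to about (60,113), and the rider's point near (80,33).

Run:
```python
from bench import r
from h import *
s=r.read_state();M=R.from_quat(s["eef_rot"]).as_matrix();p=s["ee_pos"]
c=r.camera("wrist");im=c["image"].astype(int)
crop(c,20,0,240,165,3.6,"pics/w1c.png")
e=cast(c,[(287,161),(288.5,225)],.116);k=e.mean(0);d=e[0]-e[1]
print("ends",e.round(4),"len",np.linalg.norm(d),"ang",np.degrees(np.arctan2(d[1],d[0]))%180,"toolx",np.degrees(np.arctan2(M[1,0],M[0,0])))
print("shift tool",(M.T@(k-p))*1000)
```

```text
ends [[0.6162 0.078  0.116 ]
 [0.5729 0.0419 0.116 ]] len 0.05642385032593371 ang 39.73305180345398 toolx 38.35946390474407
shift tool [  8.61796797   1.32056512 106.75888909]
```

View pics/w1c.png

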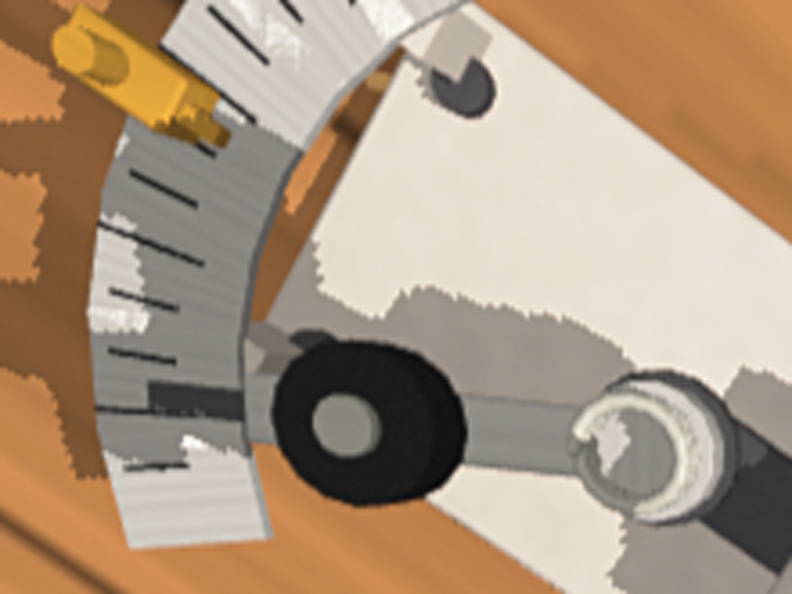

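The crop shows the rider's point at (230,137), the finger tip edge at (148,395), and the finger running back to (243,402). I'll work out both views together.

Run:
```python
from bench import r
from h import *
t=r.camera("top");w=r.camera("wrist")
T={"knob":((281.4,209.5),.116),"pivot":((130+425/4.4,155+250/4.4),.085),"mark":((156.8,218.6),.056),"roller":((130+273/4.4,155+340/4.4),.08),"clamp":((337,211),.05)}
W={"knob":((287.7,193),.116),"pivot":((20+650/3.6,440/3.6),.085),"mark":((83.9,38),.056),"roller":((20+347/3.6,426/3.6),.08),"clamp":((361,232),.05),"tip":((61.1,109.7),.06),"fbase":((87.5,111.7),.06)}
def tri(a,b):
    A=[];y=[]
    for c,q in((t,a),(w,b)):
        d=cast(c,q,0)[0]-c["eye"];d/=np.linalg.norm(d);P=np.eye(3)-np.outer(d,d);A.append(P);y.append(P@c["eye"])
    return np.linalg.lstsq(np.vstack(A),np.hstack(y),rcond=None)[0]
X={}
for n in W:
    x=cast(w,*W[n])[0]
    print(n,"wrist",x.round(4),*( ("top",cast(t,*T[n])[0].round(4),"tri",tri(T[n][0],W[n][0]).round(4)) if n in T else ()))
    X[n]=x
```

```text
knob wrist [0.5952 0.061  0.116 ] top [0.588  0.0584 0.116 ] tri [0.5912 0.0582 0.0962]
pivot wrist [0.5919 0.158  0.085 ] top [0.5882 0.1568 0.085 ] tri [0.5898 0.1591 0.0743]
mark wrist [0.5822 0.2892 0.056 ] top [0.5792 0.2903 0.056 ] tri [0.5805 0.293  0.0485]
roller wrist [0.5463 0.2207 0.08  ] top [0.5516 0.2186 0.08  ] tri [0.5504 0.2159 0.0924]
clamp wrist [ 0.598  -0.0405  0.05  ] top [ 0.5956 -0.0447  0.05  ] tri [ 0.5968 -0.0455  0.0393]
tip wrist [0.5137 0.274  0.06  ]
fbase wrist [0.5278 0.2533 0.06  ]
```

```bash
python3 -m crank '[[[6,-1,0,-1,1],[6,-1,45,-1,1],[6,-1,90,-1,1],[6,-1,120,-1,1],[6,-1,138,-1,1],[6,-1,138,-1,1],[6,-1,138,-1,-1],[6,-1,138,-1,-1],[6,-1,138,-1,-1],[6,-1,138,-1,-1],[6,-1,138,-1,-1],[6,-1,138,-1,-1],[6,-1,138,-1,-1],[6,-1,138,-1,-1]]]' 45
python3 - <<'E'
from bench import r
from h import *
s=r.read_state();print(s["torque"],s["joint_positions"])
c=r.camera("wrist");cv2.imwrite("pics/w2.png",c["image"][:,:,::-1])
E
```

```text
time: 3.75
ee_pos: [0.5912, 0.0619, 0.0845]
eef_rot: [0.941, 0.338, -0.0, 0.0]
ft_force: [0.3, 0.1, -0.3]
width: 0.0312
grip_force: 0.0
[-0.02945235 -0.01807935  0.01260747] [ 0.39051629  0.47975421 -0.72150373  1.67133959  0.34529516  1.12209883
 -1.30847674]
```

View pics/w2.png

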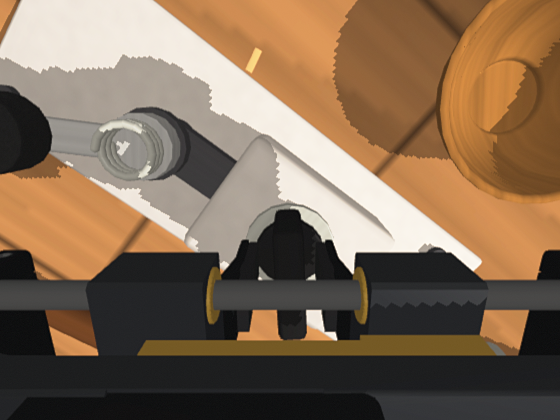

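The view shows the bar at (290,270) between the fingers, which are still closing.

```bash
python3 -m crank '[[[0,0,0,0,-1],[0,0,0,0,-1],[0,0,0,0,-1],[0,0,0,0,-1],[0,0,0,0,-1],[0,0,0,0,-1]]]' 45
```

```text
time: 4.4
ee_pos: [0.5921, 0.0607, 0.0846]
eef_rot: [0.941, 0.337, 0.001, 0.001]
ft_force: [4.6, -3.1, -2.0]
width: 0.0138
grip_force: 45.0
```

```bash
python3 -m crank '[[[0,0,0,4,-1],[0,0,0,9,-1],[0,0,0,14,-1],[0,0,0,19,-1],[0,0,0,24,-1],[0,0,0,29,-1],[0,0,0,34,-1],[0,0,0,39,-1],[0,0,0,44,-1],[0,0,0,49,-1],[0,0,0,53,-1],[0,0,0,55,-1],[0,0,0,55,-1],[0,0,0,55,-1],[0,0,0,55,-1],[0,0,0,55,-1],[0,0,0,55,-1]]]'
python3 - <<'E'
from bench import r
from h import *
s=r.read_state();print(s["torque"],s["joint_positions"])
a=r.camera("top");b=r.camera("wrist")
A=cv2.resize(a["image"][160:280,130:240,::-1],None,fx=4,fy=4,interpolation=2)
B=cv2.resize(b["image"][:,:,::-1],(440,330))
o=np.zeros((480,790,3),np.uint8);o[:,:440]=A;B=cv2.resize(b["image"][:,:,::-1],(350,262));o[:262,440:]=B
cv2.imwrite("pics/t2.png",o)
E
```

```text
time: 6.1
ee_pos: [0.5923, 0.0597, 0.0846]
eef_rot: [0.991, -0.136, 0.001, 0.001]
ft_force: [6.0, -6.5, -2.8]
width: 0.0134
grip_force: 45.0
[-1.15091104 -1.13370511  0.01193391] [ 0.2608559   0.43617037 -0.54644962  1.67753206  0.25216337  1.09688024
 -2.20300155]
```

View pics/t2.png

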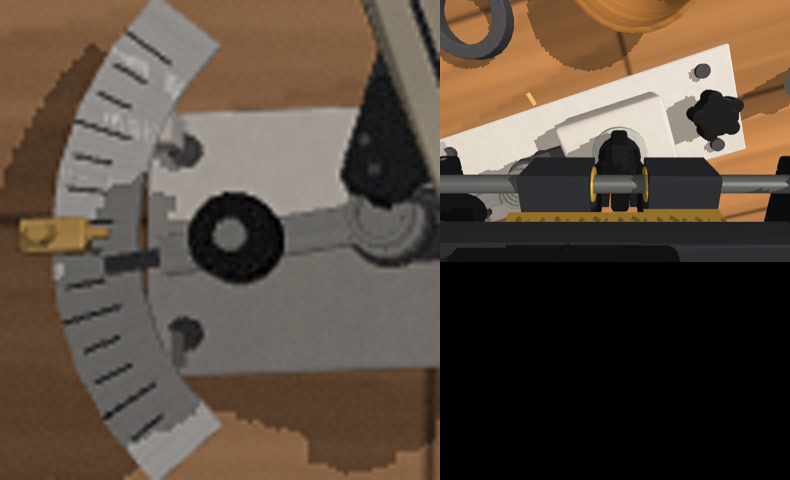

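The finger tip is at (105,264) in the crop and the rider's point at (108,232). That is about 0.11 rad left on the arm, or about 16° of knob.

```bash
python3 -m crank '[[[0,0,0,4,-1],[0,0,0,8,-1],[0,0,0,11,-1],[0,0,0,14,-1],[0,0,0,14,-1],[0,0,0,14,-1],[0,0,0,14,-1],[0,0,0,14,-1],[0,0,0,14,-1]]]'
python3 - <<'E'
from bench import r
from h import *
s=r.read_state();print(s["joint_positions"][6])
a=r.camera("top")
cv2.imwrite("pics/t3.png",cv2.resize(a["image"][195:245,130:210,::-1],None,fx=10,fy=10,interpolation=cv2.INTER_CUBIC))
E
```

```text
time: 7.1
ee_pos: [0.5922, 0.0595, 0.0846]
eef_rot: [0.967, -0.256, 0.001, 0.001]
ft_force: [4.7, -6.0, -1.2]
width: 0.0135
grip_force: 45.0
-2.432203619927182
```

View pics/t3.png

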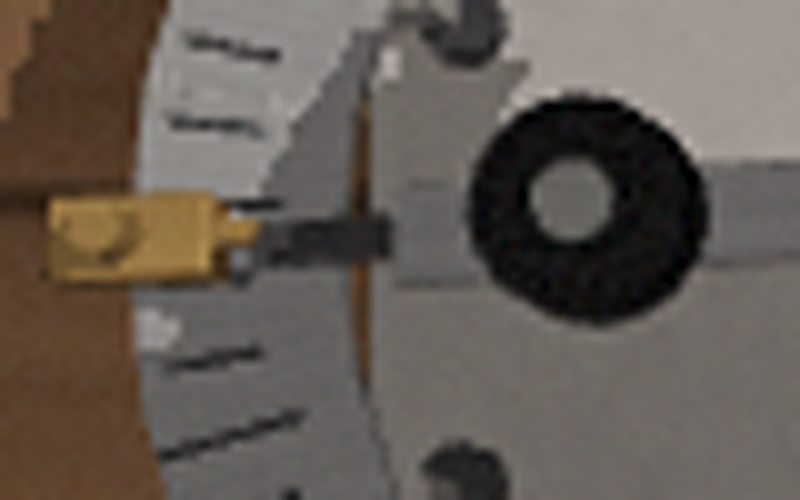

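The finger's centre line meets its tip at about (262,243). The rider's point is at about (260,230). That leaves about 2.5 mm, or about 2.7° of knob.

```bash
python3 -m crank '[[[0,0,0,1.5,-1],[0,0,0,2.7,-1],[0,0,0,2.7,-1],[0,0,0,2.7,-1],[0,0,0,2.7,-1],[0,0,0,2.7,-1],[0,0,0,2.7,-1]]]'
python3 - <<'E'
from bench import r
from h import *
s=r.read_state();print(s["joint_positions"][6])
a=np.mean([r.camera("top")["image"].astype(float) for _ in range(4)],0)
c=r.camera("top");g=a.max(2)
def cen(x,lo,hi,w): 
    y=np.arange(lo,hi);return (y*w).sum()/max(w.sum(),1e-9)
P=[]
for x in range(157,168):
    col=g[212:226,x]; w=np.clip(95-col,0,None); P.append((x,cen(x,212,226,w)));
print([(x,round(v,2)) for x,v in P])
sat=a[:,:,0]-a[:,:,2]
print("brass",[(x,round(cen(x,210,228,np.clip(sat[210:228,x]-30,0,None)),2),round(float(sat[210:228,x].max()))) for x in range(146,159)])
cv2.imwrite("pics/t4.png",cv2.resize(a[195:245,130:210,::-1].clip(0,255).astype(np.uint8),None,fx=10,fy=10,interpolation=cv2.INTER_CUBIC))
E
```

```text
time: 7.85
ee_pos: [0.5922, 0.0595, 0.0846]
eef_rot: [0.96, -0.278, 0.001, 0.001]
ft_force: [3.5, -7.5, -2.4]
width: 0.0138
grip_force: 45.0
-2.4763812321161693
[(157, np.float64(217.34)), (158, np.float64(218.01)), (159, np.float64(217.81)), (160, np.float64(217.72)), (161, np.float64(217.68)), (162, np.float64(217.52)), (163, np.float64(217.5)), (164, np.float64(218.03)), (165, np.float64(217.02)), (166, np.float64(217.46)), (167, np.float64(217.17))]
brass [(146, np.float64(218.06), 87), (147, np.float64(217.98), 85), (148, np.float64(217.96), 86), (149, np.float64(217.96), 87), (150, np.float64(217.93), 93), (151, np.float64(217.45), 80), (152, np.float64(217.42), 84), (153, np.float64(217.6), 86), (154, np.float64(217.61), 90), (155, np.float64(217.15), 53), (156, np.float64(0.0), 7), (157, np.float64(0.0), 6), (158, np.float64(0.0), 6)]
```

View pics/t4.png

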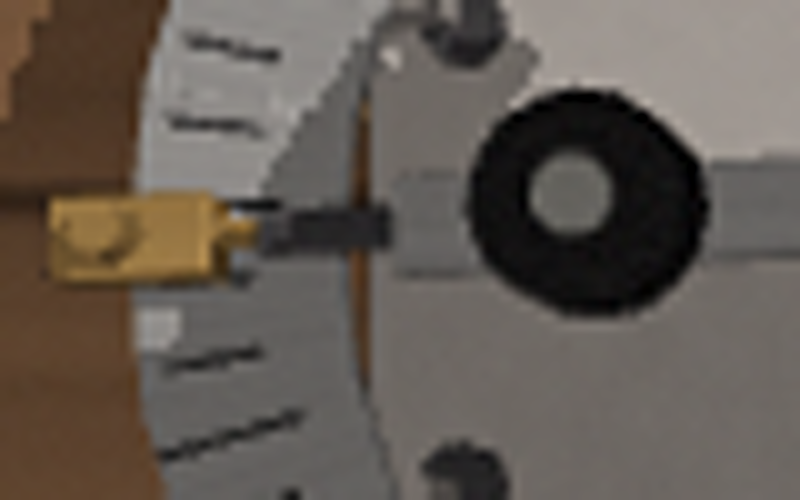

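The finger and point now nearly coincide: the tip is at row 218.0 and the point at row 217.4. I'll add about 1.3°, then release and lift.

```bash
python3 -m crank '[[[0,0,0,1.3,-1],[0,0,0,1.3,-1],[0,0,0,1.3,-1],[0,0,0,1.3,-1],[0,0,0,1.3,0.2],[0,0,0,1.3,0.2],[0,0,0,1.3,0.2],[0,0,0,1.3,0.2],[0,0,0,1.3,0.2],[0,0,0,1.3,0.2],[0,0,0,1.3,0.2],[0,0,-15,1.3,0.2],[0,0,-40,1.3,0.2],[0,0,-80,1.3,0.2],[0,0,-120,1.3,0.2],[0,0,-140,1.3,0.2],[0,0,-140,1.3,0.2],[0,0,-140,1.3,0.2]]]'
python3 - <<'E'
from bench import r
from h import *
a=np.mean([r.camera("top")["image"].astype(float) for _ in range(4)],0);g=a.max(2);y=np.arange(212,226)
for x in range(157,166):
    w=np.clip(95-g[212:226,x],0,None);print(x,round((y*w).sum()/w.sum(),2),end="; ")
sat=a[:,:,0]-a[:,:,2]
for x in range(150,156):
    w=np.clip(sat[212:226,x]-30,0,None);print(x,round((y*w).sum()/w.sum(),2),end="; ")
b=r.camera("wrist")
o=np.zeros((600,800,3),np.uint8);o[:300,:480]=cv2.resize(a[195:245,130:210,::-1].clip(0,255).astype(np.uint8),(480,300),interpolation=2)
o[300:,:400]=cv2.resize(b["image"][:,:,::-1],(400,300))
c=r.camera("scene");o[300:,400:]=cv2.resize(c["image"][140:290,220:420,::-1],(400,300))
cv2.imwrite("pics/t5.png",o)
E
```

```text
time: 9.9
ee_pos: [0.5913, 0.0621, 0.2254]
eef_rot: [0.958, -0.288, 0.001, -0.0]
ft_force: [-0.3, 0.2, -0.8]
width: 0.0524
grip_force: 0.0
157 217.24; 158 217.43; 159 217.88; 160 217.64; 161 217.68; 162 217.76; 163 217.59; 164 218.94; 165 217.8; 150 217.93; 151 217.41; 152 217.34; 153 217.76; 154 217.77; 155 217.33;
```

View pics/t5.png

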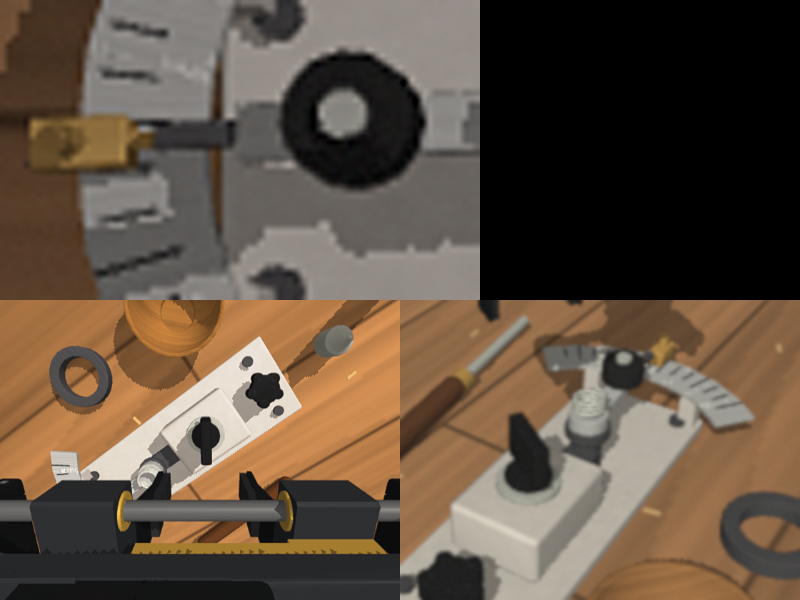

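The finger tip (row about 217.6) lines up with the rider's point (row about 217.5). The gripper is open, lifted and clear, so I'm handing in.

```bash
python3 -c "
from bench import r
print(r.close_job())"
```

```text
the job is handed in; nothing more can be done
None
```

I turned the tension knob clockwise until the index finger pointed at the brass rider (within about 1 mm in the top camera), released it with the gripper lifted clear, and handed the job in at about 10 s; no verdict came back.

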